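Move the snap-fit battery cover to the loaded pack

TASK

The light box has two battery packs on the bench; the only cover is latched on the empty one. Press its two side tabs together to free it, lift it off without forcing it, and fit it on the pack that holds the cells: press it gently fully home against the spring contact and let both tabs spring out so that it is latched, lying flat. Leave the other things on the bench where they are.

Things in the scene. Friction and masses are not known exactly. Their poses are not given: they have to be found in the camera images.
- cover_grip (a point): the loose snap-fit battery cover, latched on the empty pack at the start: this point is on its centre line, midway between its two upright steel thumb tabs and half-way up them, 20 mm above the plate's underside. z up; the tabs stand at +y and -y and are pressed together along y. Tabs: 22 mm wide (x), 6 mm thick, tops 14 mm above this point; outer faces 62 mm apart when free, 49 mm when pressed fully in.
- cover: the same cover, about 130 g; origin at the centre of the underside of its aluminium plate, 70 (x) x 96 (y) x 4 mm, which rests on the pack's rim; axes as above, the same turned by half a turn. Below the plate hang a skirt 56 (x) x 68 (y) mm, 7 mm deep, and a central boss 16 mm wide, 10 mm deep. More than 30 N between it and the empty pack, or 25 N with the loaded one, is too much.
- tab_a (a joint): travel of the tab at the cover's +y side, m: 0 free, 0.0065 fully in (solid stop). Sprung: 3 N at first, 9 N fully in; cracks near 80 N. Under the plate each tab has an outward hook, square above and below, 6 to 18 mm below the plate's underside: free it reaches 40.5 mm from the centre line, fully in 34 mm.
- tab_b (a joint): the same for the tab at the cover's -y side. A free hook catches 4.5 mm under the pack's lip; it does not snap past the lip from above but lands on it, so the tabs must be held fully in both to take the cover off and to put it on.
- pack_empty: the spent battery pack that wears the cover at the start, screwed to the bench: a dark shoe 110 (x) x 104 (y) mm with a grey upright open case 68 x 94 mm in it, rim 54 mm above the bench; empty. Fingers that swing down as they close drag the cover onto the rim: press in steps and give way. Origin on the bench under its centre.
- pack_full: the loaded, uncovered battery pack, screwed to the bench: same shoe and grey open case, two cells lying in it and a round spring contact 16 mm wide in its middle. Origin on the bench under its centre, z up. The cover goes on centred, tabs along this y, either way round. The case stands on a levelling screw: its rim is 46 to 60 mm above the bench, not measured, and has to be felt.
- full_mouth (a point): point on the loaded pack's centre line 46 mm above the bench, the lowest its rim can be. Opening 60 (x) x 72 (y) mm between lips on the two y sides, lips 4 mm thick, flush with the rim: 2 mm of play round the skirt. The contact meets the cover's boss 4 mm before home and pushes up 2.5 N at first, 5.5 N at home, where plate meets rim solidly; it lifts a latched cover up to 2 mm.
- offcut: satinwood offcut, 95 x 42 x 12 mm, lying flat; origin at the centre of its underside
- divider: steel divider with a small knurled wheel, about 140 mm long, lying along its x; origin on the bench at mid length, about 12 mm high
- stick: carved fruitwood burnishing stick, 153 mm long, 19 mm thick, lying along its x; origin on the bench under its middle
- jar: brown stoneware jar with a wooden stopper, 82 mm wide, 105 mm tall; origin at the centre of its underside
- weight: turned brass weight with a knob, 44 mm wide, 50 mm tall; origin at the centre of its underside
- square: small wooden block, 120 x 22 x 14 mm, lying flat; origin at the centre of its underside

How it is judged:
On the way:
1. the cover is lifted clear off the empty pack (z of cover_grip in the frame of pack_empty above 0.105 m), for 0.1 s.
At the end, for the whole second after the job is handed in: The cover is on the loaded pack: centred within 5 mm, turned within 0.15 rad of it (either way round), level within 0.04 rad, its grip point 62 to 83 mm above the bench (hooks below the lips), both tabs sprung out to within 1.5 mm, released and at rest (horizontal distance between cover_grip and pack_full below 0.005 m and z of cover_grip in the frame of pack_full between 0.062 and 0.083 m and angle between cover_grip's own z axis and vertical below 0.04 rad and angle between the x axis of cover_grip and the x axis of pack_full, either way round below 0.15 rad and value of joint each of tab_a, tab_b below 0.0015 m and linear speed of cover below 0.02 m/s and angular speed of cover below 0.1 rad/s); the robot touches nothing.
It fails at once if the cover and the empty pack bear on each other with more than 30 N (pulled or levered against its catches) (contact force between cover and pack_empty above 30 N).
It fails at once if the cover and the loaded pack bear on each other with more than 25 N (forced down) (contact force between cover and pack_full above 25 N).
It fails at once if the fingers crush the cover (more than 160 N in all, about 80 N on each tab) (contact force between the fingers and cover above 160 N).
It fails at once if a bystander on the bench is moved more than 15 mm (distance of any of offcut, divider, stick, jar, weight, square from where it was at the start of the episode above 0.015 m).
It also fails if it takes over 50 s, if anything falls off the work surface, if the arm or the gripper's body presses on something with over 40 N, if the wrist force passes 120 N, or if a joint passes its speed limit or range.

ROBOT

A 6-joint arm with a two-finger parallel gripper is mounted at the origin on the work surface. World frame = base frame: x ahead of the robot, y to its left, z up, the work surface at z = 0. Lengths are in m, angles in rad, forces in N, time in s.
With the tool pointing down it reaches from about 0.225 to 0.875 m from the base axis. Payload 3.4 kg.
Tool frame: the origin (TCP) lies midway between the tips of the shut fingers; the grasp point (between the pads) lies 19 mm behind it (manip.grip_point_offset is the distance from the TCP to the grasp point, in m); x points along the fingers, y is the direction in which the jaws open and shut, and the axes are right-handed (so a half turn about x gives the same grasp; the last joint's range is limited). The gripper opens to 85 mm and grips with 20 to 120 N. Pads are 22 mm wide; open, the fingers measure 114 mm over their backs; the gripper's body (76 mm by 85 mm) begins 54 mm behind the grasp point. The pads swing forward as they close: fully open they stand 13 mm farther back than shut.
Start: joints at [0.993, 0.276, 1.505, -0, 1.361, -0.121], TCP at [0.254, 0.516, 0.231] pointing down, gripper open.
Joint ranges: [-2.89, 2.89], [-0.75, 2.08], [0.22, 2.7], [-1.18, 4.32], [0.11, 2.71], [-2.7, 2.7]. Speed limits (rad/s): [2.57, 2.57, 3.14, 3.14, 3.14, 3.14].

INTERFACE

Orientations are given as a unit quaternion [w, x, y, z].
In Python, from rig import manip gives the robot as it stands.
- The arm moves only by the shell command python3 -m crank 'ROWS' [FORCE]. ROWS is a JSON object of lists of equal length, an entry for each row: "grip": the opening, from 0 (shut) to 1 (fully open); "slide": the shift along the world's x, y, z in cm, a list of three; "roll": the turn about the world's z in degrees. In form: {"grip": [grip, ...], "slide": [[dx, dy, dz], ...], "roll": [roll, ...]}. A call has 1 to 20 rows; each row is the pose to reach, as a shift and turn from the pose commanded when the call began; what a row does not reach only later rows make up. A row lasts 1/10 s, in which the tool goes at most 50 mm and 8.59 degrees, less where a joint would pass 70% of its speed; a pose out of reach is approached as far as the arm can. A call with a gripper value outside its range is refused whole. The fingers move at their own pace and stop on an object; FORCE is the grip in N (left out, the last holds). Time passes only in rows, so rows that repeat a pose let the fingers close. It gives the time, the measured TCP pose, the force and the opening at its end, in the units of the state.
- manip.get_state(): the state, without advancing time (a new reading comes with each control period).
- manip.get_image(name): name is "scene" or "top"; returns a dict with "frame" (384x512x3 uint8, red, green, blue), "K" (3x3 intrinsics, pixels), "R" (3x3) and "t" (3): a world point X has camera coordinates R X + t. Camera axes: x right, y down, z forward; pixel columns grow to the right and rows downward; lengths in m; the calibration is good to about 2 mm. A picture is of the moment at which its call begins. There is no depth.
- manip.sign_off(): hands the job in, once; it reports no verdict.
The state is a dict: "clock": time; "qpos": joint angles; "qd": joint speeds; "effort": joint torques, N m; "position": TCP position; "ee_rot": TCP orientation; "contact_force": force on the tool from outside, world axes, zero at the start; "moment": the same for the moment, N m; "width": finger opening in m.
Only numpy, scipy, OpenCV 4.12 (cv2) and the standard library are available. Lean on these libraries where they do the work, as an engineer would, in place of code of your own. Each camera call takes 0.05 s, during which the arm holds its last target. There are 200 camera calls.

## Working session

There is one attempt and no reset: what is moved stays moved. The work goes in short steps, Python scripts to look and compute and a shell command to move; the robot and the scene stay as the last step left them, time stands still between calls to the robot, and variables do not carry over. Pictures are saved under pics/ and viewed, on a budget of 10 in all, crops included, one or two more only if the job needs it, and the job is handed in when it is done.

```bash
ls; mkdir -p pics; python3 - <<'E'
from rig import manip
import cv2,numpy as np
for n in("top","scene"):
    d=manip.get_image(n);cv2.imwrite(f"pics/{n}0.png",d["frame"][:,:,::-1]);np.savez(f"pics/{n}0.npz",**d);print(n,d["K"].tolist(),d["R"].tolist(),d["t"].tolist())
s=manip.get_state();print(s)
E
```

```text
pics
top [[377.82800674015044, 0.0, 257.71474553490015], [0.0, 377.82800674015044, 192.2834670664314], [0.0, 0.0, 1.0]] [[0.023098028796744063, -0.9997325050263807, 0.0011829874821242493], [-0.9926152522895694, -0.023074510471915017, -0.11909041896221785], [0.11908585973078364, 0.001576502508581442, -0.9928827084061949]] [0.006128241840705802, 0.5812603055246629, 0.8922396419188386]
scene [[448.89304602083143, 0.0, 261.676724863812], [0.0, 448.89304602083143, 192.16140446360538], [0.0, 0.0, 1.0]] [[-0.891620836990185, 0.45276414407690735, -0.004112527595977909], [0.2714496442768405, 0.5272475991427119, -0.8051863509897713], [-0.3623911887269047, -0.7190372723555798, -0.5930076114996748]] [0.5056199701333878, -0.09849130344889626, 1.5620423096034068]
{'clock': 0.1, 'qpos': array([ 9.93020024e-01,  2.76497789e-01,  1.50598977e+00, -2.58235784e-05,
        1.36070193e+00, -1.21010821e-01]), 'qd': array([ 1.53678281e-03, -1.79490207e-03, -3.35126998e-03,  6.82535814e-06,
       -2.12567045e-04,  2.04077231e-04]), 'effort': array([ 6.92891444e-04, -4.17693830e+01, -2.46405065e+01, -5.10343341e-06,
        5.85298476e-03,  1.09282473e-05]), 'position': array([0.25336428, 0.51565014, 0.23055226]), 'ee_rot': array([ 0.68856125,  0.15955536,  0.68893101, -0.16062238]), 'contact_force': array([-0.36399661, -0.61104839, -0.50240628]), 'moment': array([ 0.0282272 ,  0.00308121, -0.01089573]), 'width': 0.08545105340220424}
```

View pics/top0.png

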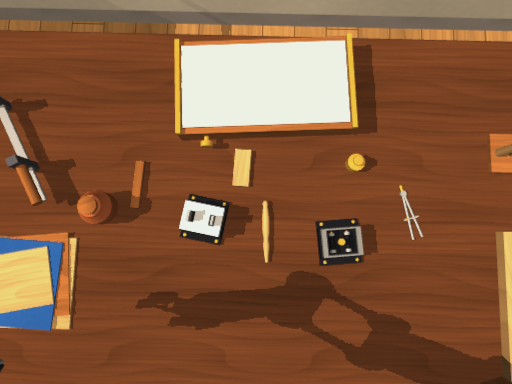

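View pics/scene0.png

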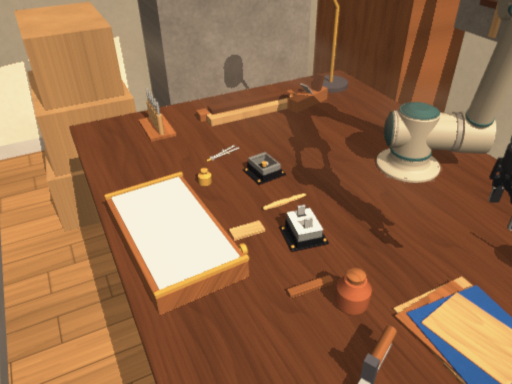

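Top view: white cover on the dark shoe at about (204,218), with tabs at (192,216) and (212,220). The loaded pack is at (341,242), with its yellow contact in the middle. The scene view shows the cover at (304,222) and the loaded pack at (264,165).

```bash
cat >h.py <<'E'
import numpy as np,cv2
def load(f): return dict(np.load(f))
def ray(d,p,z):
    v=d["R"].T@np.linalg.solve(d["K"],[p[0],p[1],1.]);c=-d["R"].T@d["t"];return c+v*(z-c[2])/v[2]
def proj(d,X):
    q=d["K"]@(d["R"]@np.array(X)+d["t"]);return q[:2]/q[2]
def rect(d,mask,box,z,off=None):
    x0,y0,x1,y1=box;m=np.zeros_like(mask);m[y0:y1,x0:x1]=mask[y0:y1,x0:x1]
    cs,_=cv2.findContours(m,cv2.RETR_EXTERNAL,cv2.CHAIN_APPROX_NONE);c=max(cs,key=cv2.contourArea)
    w=np.array([ray(d,p,z)[:2] for p in c[:,0]],np.float32)
    r=cv2.minAreaRect(w*1000);return r,cv2.boxPoints(r),cv2.contourArea(c)
E
python3 - <<'E'
from h import *
d=load("pics/top0.npz");f=d["frame"].astype(int);hsv=cv2.cvtColor(d["frame"],cv2.COLOR_RGB2HSV)
white=((f.min(2)>170)).astype(np.uint8)
print("cover",rect(d,white,(170,185,240,250),.058))
dark=(f.max(2)<45).astype(np.uint8)
for b in((170,185,240,250),(308,210,372,272)): print("shoe",rect(d,dark,b,.012))
grey=((hsv[:,:,1]<70)&(f.max(2)>70)).astype(np.uint8)
for z in(.046,.053,.06): print("case",z,rect(d,grey,(308,210,372,272),z)[0])
yel=((f[:,:,0]>180)&(f[:,:,2]<80)).astype(np.uint8)
n,l,st,ce=cv2.connectedComponentsWithStats(yel)
for i in range(1,n):
    if st[i,4]>1 and 170<ce[i][0]<372 and 185<ce[i][1]<272: print("yel",st[i,4],ce[i].round(1),ray(d,ce[i],.012)[:2].round(4),ray(d,ce[i],.045)[:2].round(4))
a=cv2.resize(d["frame"][185:255,165:245],None,fx=5,fy=5,interpolation=2);b=cv2.resize(d["frame"][205:275,300:380],None,fx=5,fy=5,interpolation=2)
cv2.imwrite("pics/crop1.png",np.hstack([a,b])[:,:,::-1])
E
```

```text
cover (((513.7020874023438, 152.22593688964844), (95.07547760009766, 68.80226135253906), 79.5594482421875), array([[471.25595, 111.70927],
       [538.91907,  99.24125],
       [556.1482 , 192.74261],
       [488.4851 , 205.21063]], dtype=float32), 960.5)
shoe (((514.1375732421875, 149.8109893798828), (100.59871673583984, 106.70805358886719), 79.70277404785156), array([[452.65164, 109.85905],
       [557.64105,  90.78449],
       [575.62354, 189.76294],
       [470.6341 , 208.8375 ]], dtype=float32), 353.0)
shoe (((466.35467529296875, -191.0822296142578), (58.001102447509766, 68.5974349975586), 5.96644401550293), array([[ 433.946  , -159.98381],
       [ 441.07645, -228.20964],
       [ 498.76334, -222.18065],
       [ 491.6329 , -153.95482]], dtype=float32), 532.5)
case 0.046 ((465.990234375, -182.69786071777344), (70.61100006103516, 97.04515075683594), 5.95003080368042)
case 0.053 ((466.0255432128906, -181.1514892578125), (70.06730651855469, 96.29789733886719), 5.950043201446533)
case 0.06 ((466.0608215332031, -179.60511779785156), (69.52362060546875, 95.55066680908203), 5.95005464
[... 165 characters left out ...]
8]
yel 2 [262.  212.5] [0.5331 0.0078] [0.5309 0.0081]
yel 15 [268. 225.] [ 0.5023 -0.0078] [ 0.5012 -0.0069]
yel 4 [352.5 221.5] [ 0.5159 -0.2182] [ 0.5143 -0.2099]
yel 6 [320.5 224. ] [ 0.5078 -0.1385] [ 0.5065 -0.133 ]
yel 3 [262. 231.] [0.4871 0.0068] [0.4865 0.0072]
yel 8 [184.1 234.1] [0.4749 0.1997] [0.4748 0.1934]
yel 5 [263. 239.] [0.4675 0.0038] [0.4676 0.0043]
yel 35 [341.2 241.4] [ 0.466  -0.1899] [ 0.4661 -0.1826]
yel 6 [215.5 241. ] [0.4598 0.1213] [0.4602 0.1177]
yel 3 [268. 246.] [ 0.4506 -0.0089] [ 0.4513 -0.0079]
yel 2 [264.  256.5] [0.4247 0.0005] [0.4263 0.0011]
yel 5 [356.6 259.2] [ 0.4234 -0.2276] [ 0.4251 -0.219 ]
yel 7 [324.3 262. ] [ 0.4148 -0.1481] [ 0.4168 -0.1423]
```

View pics/crop1.png

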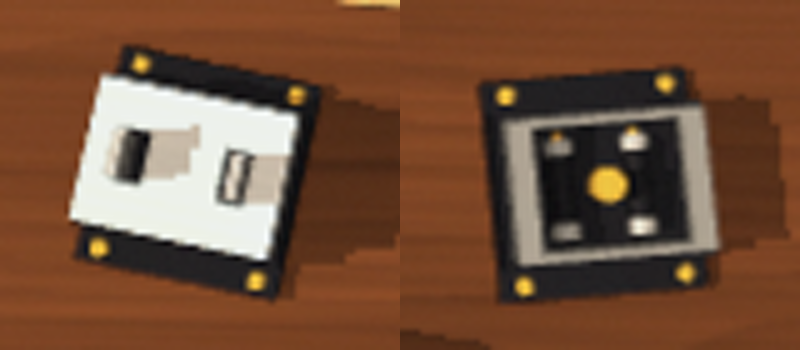

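Cover: centre (0.514, 0.152), x axis at −10.4°. Loaded pack: (0.466, −0.183), x axis at +5.9°. The screw positions and plate rectangle agree within about 1 mm and match the given sizes. Next I work out the deltas.

```bash
cat >>h.py <<'E'
def tool(s,tgt=None,yaw=None):
    from scipy.spatial.transform import Rotation as Ro
    M=Ro.from_quat(np.roll(s["ee_rot"],-1)).as_matrix();a=np.degrees(np.arctan2(M[1,1],M[0,1]))
    print("t",round(s["clock"],2),"pos mm",(s["position"]*1000).round(1),"jaw yaw",round(a,2),"down",M[:,0].round(3),"q6",s["qpos"][5].round(3),"F",s["contact_force"].round(2),"w",round(s["width"]*1000,1))
    if tgt is not None: print("slide cm",((np.array(tgt)-s["position"])*100).round(2),"roll",round((yaw-a+90)%180-90,2))
E
python3 -c "
from h import *
from rig import manip
tool(manip.get_state(),[.5138,.1521,.13],79.6)"
```

```text
t 0.1 pos mm [253.4 515.7 230.6] jaw yaw 63.83 down [-0.001 -0.001 -1.   ] q6 -0.121 F [-0.36 -0.61 -0.5 ] w 85.5
slide cm [ 26.04 -36.36 -10.06] roll 15.77
```

```bash
python3 -m crank '{"grip":[1,1,1,1,1,1,1,1,1,1,1,1,1,1],"slide":[[2.6,-3.6,0],[5.2,-7.2,0],[7.8,-10.9,0],[10.4,-14.5,0],[13,-18.2,0],[15.6,-21.8,0],[18.2,-25.4,0],[20.8,-29.1,-2],[23.4,-32.7,-4],[26,-36.4,-7],[26,-36.4,-10],[26,-36.4,-10],[26,-36.4,-10],[26,-36.4,-10]],"roll":[1.5,3,4.5,6,7.5,9,10.5,12,13.5,15,15.8,15.8,15.8,15.8]}' 20
python3 - <<'E'
from h import *
from rig import manip
tool(manip.get_state(),[.5138,.1521,.062],79.6)
o=[]
for n,z in(("top",1),("scene",1)):
    d=manip.get_image(n);np.savez(f"pics/{n}1.npz",**d);u,v=proj(d,[.514,.152,.08]).astype(int);print(n,u,v)
    o.append(cv2.resize(d["frame"][v-50:v+50,u-50:u+50],(400,400),interpolation=2))
cv2.imwrite("pics/c2.png",np.hstack(o)[:,:,::-1])
E
```

```text
clock: 1.5
position: [0.5142, 0.153, 0.1329]
ee_rot: [0.705, 0.064, 0.703, -0.063]
contact_force: [0.2, 0.1, 0.2]
width: 0.0856
t 1.5 pos mm [514.2 153.  132.9] jaw yaw 79.68 down [ 0.002  0.001 -1.   ] q6 -1.232 F [0.24 0.11 0.24] w 85.6
slide cm [-0.04 -0.09 -7.09] roll -0.08
top 199 217
scene 304 213
```

View pics/c2.png

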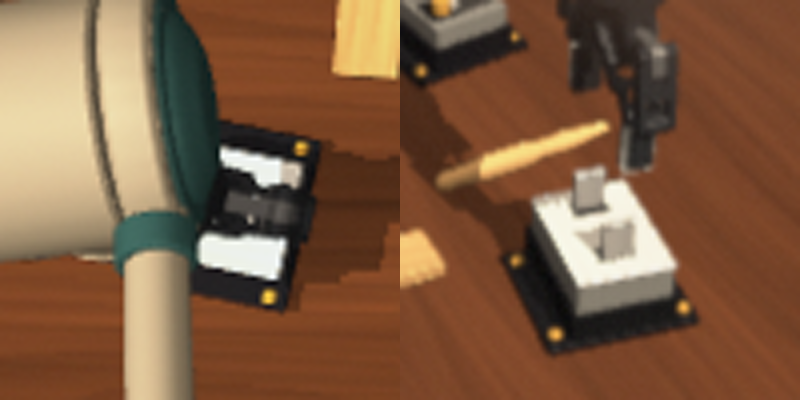

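Both views show the fingers centred and aligned above the two tabs. I descend and check for contact.

```bash
python3 -m crank '{"grip":[1,1,1,1,1,1,0.85,0.8,0.8,0.8],"slide":[[0,0,-2],[0,-0.1,-3.5],[0,-0.1,-5],[0,-0.1,-6],[0,-0.1,-6.5],[0,-0.1,-6.7],[0,-0.1,-6.7],[0,-0.1,-6.7],[0,-0.1,-6.7],[0,-0.1,-6.7]],"roll":[0,0,0,0,0,0,0,0,0,0]}' 20
python3 - <<'E'
from h import *
from rig import manip
tool(manip.get_state(),[.5138,.1521,.062],79.6)
E
```

```text
clock: 2.6
position: [0.5139, 0.1511, 0.0647]
ee_rot: [0.704, 0.064, 0.704, -0.064]
contact_force: [-0.4, -0.1, 0.5]
width: 0.0682
t 2.6 pos mm [513.9 151.1  64.7] jaw yaw 79.62 down [ 0.001  0.    -1.   ] q6 -1.234 F [-0.38 -0.12  0.47] w 68.2
slide cm [-0.01  0.1  -0.27] roll -0.02
```

```bash
python3 -m crank '{"grip":[0.8,0.76,0.74,0.72,0.71,0.7,0.7],"slide":[[0,0.1,-0.2],[0,0.1,-0.2],[0,0.1,-0.2],[0,0.1,-0.2],[0,0.1,-0.2],[0,0.1,-0.2],[0,0.1,-0.2]],"roll":[0,0,0,0,0,0,0]}' 20
python3 - <<'E'
from h import *
from rig import manip
tool(manip.get_state())
E
```

```text
clock: 3.3
position: [0.5136, 0.1521, 0.0626]
ee_rot: [0.704, 0.064, 0.704, -0.064]
contact_force: [-0.9, 0.1, 4.1]
width: 0.06
t 3.3 pos mm [513.6 152.1  62.6] jaw yaw 79.63 down [ 0.  0. -1.] q6 -1.232 F [-0.86  0.06  4.07] w 60.0
```

```bash
python3 -m crank '{"grip":[0.7,0.69,0.68,0.68],"slide":[[0,0,0.07],[0,0,0.09],[0,0,0.12],[0,0,0.12]],"roll":[0,0,0,0]}' 20
```

```text
clock: 3.7
position: [0.5135, 0.152, 0.0632]
ee_rot: [0.704, 0.064, 0.704, -0.064]
contact_force: [0.1, -0.1, -0.9]
width: 0.0583
```

```bash
python3 -m crank '{"grip":[0.67,0.66,0.65,0.64,0.63,0.63],"slide":[[0,0,0.02],[0,0,0.05],[0,0,0.08],[0,0,0.11],[0,0,0.14],[0,0,0.14]],"roll":[0,0,0,0,0,0]}' 20
```

```text
clock: 4.3
position: [0.5137, 0.1521, 0.065]
ee_rot: [0.704, 0.064, 0.704, -0.064]
contact_force: [-0.2, -0.5, -1.3]
width: 0.0539
```

```bash
python3 -m crank '{"grip":[0.62,0.61,0.6,0.59,0.58,0.58],"slide":[[0,0,0.02],[0,0,0.05],[0,0,0.08],[0,0,0.11],[0,0,0.13],[0,0,0.13]],"roll":[0,0,0,0,0,0]}' 20
```

```text
clock: 4.9
position: [0.5137, 0.1521, 0.0663]
ee_rot: [0.704, 0.064, 0.704, -0.064]
contact_force: [0.6, -0.6, -1.9]
width: 0.0497
```

```bash
python3 -m crank '{"grip":[0.57,0.56,0.53,0.5,0.5],"slide":[[0,0,0.01],[0,0,0.02],[0,0,0.02],[0,0,0.02],[0,0,0.02]],"roll":[0,0,0,0,0]}' 25
```

```text
clock: 5.4
position: [0.5136, 0.1521, 0.0664]
ee_rot: [0.704, 0.064, 0.704, -0.064]
contact_force: [-0.0, 0.1, -0.9]
width: 0.0478
```

Stopped at a width of 47.8 mm, so the tabs are fully in. I lift gently and watch the force.

```bash
python3 -m crank '{"grip":[0.5,0.5,0.5,0.5],"slide":[[0,0,0.1],[0,0,0.2],[0,0,0.3],[0,0,0.3]],"roll":[0,0,0,0]}' 30
```

```text
clock: 5.8
position: [0.5138, 0.1521, 0.0697]
ee_rot: [0.704, 0.064, 0.704, -0.064]
contact_force: [-0.5, -0.4, -0.9]
width: 0.0471
```

```bash
python3 -m crank '{"grip":[0.5,0.5,0.5,0.5,0.5,0.5],"slide":[[0,0,0.2],[0,0,0.5],[0,0,0.8],[0,0,1.1],[0,0,1.4],[0,0,1.4]],"roll":[0,0,0,0,0,0]}' 30
```

```text
clock: 6.4
position: [0.5141, 0.1521, 0.084]
ee_rot: [0.705, 0.064, 0.704, -0.064]
contact_force: [-0.4, 0.4, -1.5]
width: 0.0472
```

```bash
python3 -m crank '{"grip":[0.5,0.5,0.5,0.5,0.5,0.5,0.5,0.5,0.5,0.5,0.5,0.5,0.5,0.5,0.5,0.5,0.5,0.5,0.5,0.5],"slide":[[0,0,2],[0,0,4],[0,0,6],[0,0,6],[-0.2,-1.5,6],[-0.6,-4,6],[-1,-7,6],[-1.5,-10,6],[-1.9,-13,6],[-2.3,-16,6],[-2.7,-19,6],[-3.2,-22,6],[-3.6,-25,6],[-4,-28,6],[-4.4,-31,6],[-4.7,-32.7,6],[-4.8,-33.5,6],[-4.8,-33.5,6],[-4.8,-33.5,6],[-4.8,-33.5,6]],"roll":[0,0,0,0,0.7,2,3.4,4.8,6.2,7.6,9,10.5,12,13.5,15,16,16.3,16.3,16.3,16.3]}' 30
python3 - <<'E'
from h import *
from rig import manip
tool(manip.get_state(),[.4657,-.183,.1],95.9)
o=[]
for n in("top","scene"):
    d=manip.get_image(n);np.savez(f"pics/{n}2.npz",**d);u,v=proj(d,[.466,-.183,.1]).astype(int);print(n,u,v)
    o.append(cv2.resize(d["frame"][v-50:v+50,u-50:u+50],(400,400),interpolation=2))
cv2.imwrite("pics/c3.png",np.hstack(o)[:,:,::-1])
E
```

```text
clock: 8.4
position: [0.4656, -0.1818, 0.1432]
ee_rot: [0.706, -0.037, 0.706, 0.037]
contact_force: [0.7, 0.4, -1.3]
width: 0.0473
t 8.4 pos mm [ 465.6 -181.8  143.2] jaw yaw 95.98 down [-0.     0.001 -1.   ] q6 -2.187 F [ 0.65  0.42 -1.26] w 47.3
slide cm [ 0.01 -0.12 -4.32] roll -0.08
top 346 241
scene 263 146
```

View pics/c3.png

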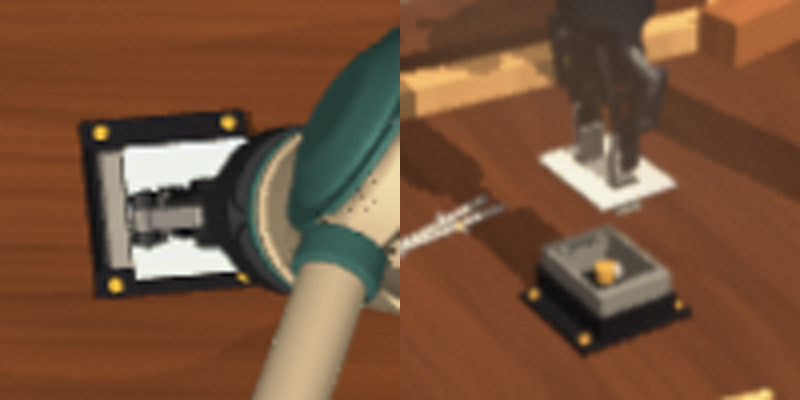

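```bash
python3 - <<'E'
from h import *
def corners(c,a,z,hx,hy):
    a=np.radians(a);R=np.array([[np.cos(a),-np.sin(a)],[np.sin(a),np.cos(a)]])
    return [np.r_[c+R@np.array([sx*hx,sy*hy]),z] for sx,sy in((1,1),(1,-1),(-1,-1),(-1,1))]
t=load("pics/top2.npz");s=load("pics/scene2.npz")
w=(t["frame"].min(2)>170).astype(np.uint8)
print("plate pts pred TCP", [((proj(t,X)-[296,191])*4).round() for X in corners(np.array([.4656,-.1818]),5.95,.135,.035,.048)])
for z in(.046,.05,.054,.06): print(z,"scene rim",[((proj(s,X)-[213,96])*4+[400,0]).round().tolist() for X in corners(np.array([.4657,-.183]),5.95,z,.034,.047)], "top", [((proj(t,X)-[296,191])*4).round().tolist() for X in corners(np.array([.4657,-.183]),5.95,z,.034,.047)])
print("scene plate z.131",[((proj(s,X)-[213,96])*4+[400,0]).round().tolist() for X in corners(np.array([.4656,-.1818]),5.95,.135,.035,.048)])
E
```

```text
plate pts pred TCP [array([121., 146.]), array([297., 132.]), array([312., 263.]), array([134., 277.])]
0.046 scene rim [[600.0, 296.0], [539.0, 245.0], [607.0, 222.0], [669.0, 271.0]] top [[98.0, 152.0], [254.0, 139.0], [267.0, 254.0], [109.0, 266.0]]
0.05 scene rim [[600.0, 292.0], [539.0, 241.0], [607.0, 218.0], [669.0, 267.0]] top [[99.0, 152.0], [256.0, 139.0], [269.0, 254.0], [110.0, 267.0]]
0.054 scene rim [[600.0, 288.0], [539.0, 237.0], [607.0, 214.0], [669.0, 263.0]] top [[100.0, 151.0], [257.0, 139.0], [270.0, 254.0], [112.0, 267.0]]
0.06 scene rim [[600.0, 282.0], [539.0, 231.0], [607.0, 208.0], [670.0, 257.0]] top [[102.0, 151.0], [260.0, 138.0], [273.0, 255.0], [113.0, 268.0]]
scene plate z.131 [[600.0, 203.0], [536.0, 152.0], [608.0, 130.0], [674.0, 178.0]]
```

```bash
python3 - <<'E'
from h import *
t=load("pics/top2.npz");g=t["frame"].astype(int).mean(2)
for v in(230,233,236,253,256):print(v,g[v,314:338].astype(int))
def L(c,a,z,hx,hy,v):
    a=np.radians(a);R=np.array([[np.cos(a),-np.sin(a)],[np.sin(a),np.cos(a)]])
    p,q=[proj(t,np.r_[c+R@np.array([s*hx,hy]),z]) for s in(1,-1)]
    return p[0]+(q[0]-p[0])*(v-p[1])/(q[1]-p[1])
for v in(230,233,236,253,256):print(v,"rim.046/.054",L(np.array([.4657,-.183]),5.95,.046,.034,.047,v),L(np.array([.4657,-.183]),5.95,.054,.034,.047,v),"plate",L(np.array([.4656,-.1818]),5.95,.134,.035,.048,v))
E
```

```text
230 [ 72  73  45  21  25  33  80 119 154 162 162 161 116 226 237 237 237 237
 237 236 237 237 237 237]
233 [ 80  81  56  29  22  32  58 112 153 161 161 161 104 225 238 238 238 237
 237 237 237 237 237 237]
236 [ 76  76  66  39  17  32  34  83 149 161 161 161 118 172 230 237 238 237
 237 237 237 232 231 231]
253 [ 69  69  69  69  48  26  20  32  57 113 155 162 162 162  98 223 236 219
 189 177 228 236 236 236]
256 [ 72  72  72  73  64  36  20  32  54  85 150 162 161 162 144 194 232 237
 236 236 236 236 236 236]
230 rim.046/.054 320.5508989724608 321.11805348387463 plate 326.3754572459153
233 rim.046/.054 320.85160223104094 321.41929006593114 plate 326.68163762511057
236 rim.046/.054 321.1523054896211 321.7205266479876 plate 326.9878180043059
253 rim.046/.054 322.85629062157534 323.4275339463076 plate 328.72284015307923
256 rim.046/.054 323.15699388015554 323.7287705283641 plate 329.02902053227456
```

Top-image edges match the predictions for plate and rim within 0.3 px, so it is centred. I descend to just above the highest possible hook entry.

```bash
python3 -m crank '{"grip":[0.5,0.5,0.5,0.5,0.5],"slide":[[0,-0.05,-1.5],[0,-0.05,-3.5],[0,-0.05,-4.8],[0,-0.05,-4.8],[0,-0.05,-4.8]],"roll":[0,0,0,0,0]}' 30
python3 -c "
from h import *
from rig import manip
tool(manip.get_state(),[.4657,-.183,.09],95.95)"
```

```text
clock: 9.0
position: [0.4659, -0.1831, 0.0956]
ee_rot: [0.706, -0.037, 0.706, 0.037]
contact_force: [-0.1, -0.7, -0.6]
width: 0.0474
t 9.0 pos mm [ 465.9 -183.1   95.6] jaw yaw 95.97 down [ 0.  0. -1.] q6 -2.189 F [-0.13 -0.67 -0.56] w 47.4
slide cm [-0.02  0.01 -0.56] roll -0.02
```

```bash
python3 -m crank '{"grip":[0.5,0.5,0.5,0.5],"slide":[[0,0,-0.3],[0,0,-0.6],[0,0,-0.8],[0,0,-0.8]],"roll":[0,0,0,0]}' 30
```

```text
clock: 9.4
position: [0.4655, -0.1834, 0.0873]
ee_rot: [0.706, -0.036, 0.706, 0.037]
contact_force: [0.7, -0.9, -0.2]
width: 0.0472
```

```bash
python3 -m crank '{"grip":[0.5,0.5,0.5],"slide":[[0,0,-0.2],[0,0,-0.4],[0,0,-0.4]],"roll":[0,0,0]}' 30
```

```text
clock: 9.7
position: [0.4654, -0.1834, 0.0831]
ee_rot: [0.706, -0.036, 0.706, 0.037]
contact_force: [0.2, -0.2, -2.0]
width: 0.0477
```

```bash
python3 -m crank '{"grip":[0.5,0.5,0.5],"slide":[[0,0,-0.15],[0,0,-0.3],[0,0,-0.3]],"roll":[0,0,0]}' 30
```

```text
clock: 10.0
position: [0.4655, -0.1833, 0.0802]
ee_rot: [0.706, -0.036, 0.706, 0.037]
contact_force: [-0.7, 0.4, -0.4]
width: 0.0474
```

```bash
python3 -m crank '{"grip":[0.5,0.5,0.5],"slide":[[0,0,-0.15],[0,0,-0.3],[0,0,-0.3]],"roll":[0,0,0]}' 30
```

```text
clock: 10.3
position: [0.4655, -0.1833, 0.0772]
ee_rot: [0.706, -0.036, 0.706, 0.037]
contact_force: [-0.2, 0.4, -0.5]
width: 0.0474
```

```bash
python3 -m crank '{"grip":[0.5,0.5,0.5],"slide":[[0,0,-0.1],[0,0,-0.2],[0,0,-0.2]],"roll":[0,0,0]}' 30
```

```text
clock: 10.6
position: [0.4655, -0.1834, 0.0753]
ee_rot: [0.706, -0.036, 0.706, 0.037]
contact_force: [0.5, 0.1, -1.5]
width: 0.0473
```

```bash
python3 -m crank '{"grip":[0.5,0.5,0.5],"slide":[[0,0,-0.1],[0,0,-0.2],[0,0,-0.2]],"roll":[0,0,0]}' 30
```

```text
clock: 10.9
position: [0.4655, -0.1834, 0.0733]
ee_rot: [0.706, -0.036, 0.706, 0.037]
contact_force: [-1.0, 0.7, -1.8]
width: 0.0473
```

```bash
python3 -m crank '{"grip":[0.5,0.5,0.5],"slide":[[0,0,-0.1],[0,0,-0.2],[0,0,-0.2]],"roll":[0,0,0]}' 30
```

```text
clock: 11.2
position: [0.4655, -0.1834, 0.0713]
ee_rot: [0.706, -0.036, 0.706, 0.037]
contact_force: [-0.1, 0.1, -2.0]
width: 0.0474
```

```bash
python3 -m crank '{"grip":[0.5,0.5,0.5],"slide":[[0,0,-0.1],[0,0,-0.2],[0,0,-0.2]],"roll":[0,0,0]}' 30
```

```text
clock: 11.5
position: [0.4655, -0.1834, 0.0693]
ee_rot: [0.706, -0.036, 0.706, 0.037]
contact_force: [0.9, 0.3, -1.6]
width: 0.0473
```

```bash
python3 -m crank '{"grip":[0.5,0.5,0.5],"slide":[[0,0,-0.1],[0,0,-0.2],[0,0,-0.2]],"roll":[0,0,0]}' 30
```

```text
clock: 11.8
position: [0.4655, -0.1834, 0.0673]
ee_rot: [0.706, -0.036, 0.706, 0.037]
contact_force: [0.9, -0.6, -1.1]
width: 0.0474
```

```bash
python3 -m crank '{"grip":[0.5,0.5,0.5],"slide":[[0,0,-0.05],[0,0,-0.1],[0,0,-0.1]],"roll":[0,0,0]}' 30
```

```text
clock: 12.1
position: [0.4656, -0.1834, 0.0664]
ee_rot: [0.706, -0.036, 0.706, 0.037]
contact_force: [0.6, 0.5, -2.1]
width: 0.0471
```

```bash
python3 -m crank '{"grip":[0.5,0.5,0.5],"slide":[[0,0,-0.1],[0,0,-0.15],[0,0,-0.15]],"roll":[0,0,0]}' 30
```

```text
clock: 12.4
position: [0.4656, -0.1834, 0.0648]
ee_rot: [0.706, -0.036, 0.706, 0.037]
contact_force: [-0.2, 0.2, -0.7]
width: 0.0474
```

```bash
python3 -m crank '{"grip":[0.5,0.5,0.5],"slide":[[0,0,-0.05],[0,0,-0.1],[0,0,-0.1]],"roll":[0,0,0]}' 30
```

```text
clock: 12.7
position: [0.4657, -0.1834, 0.064]
ee_rot: [0.706, -0.037, 0.706, 0.037]
contact_force: [0.7, 0.2, -1.4]
width: 0.0473
```

```bash
python3 -m crank '{"grip":[0.5,0.5,0.5],"slide":[[0,0,-0.1],[0,0,-0.15],[0,0,-0.15]],"roll":[0,0,0]}' 30
```

```text
clock: 13.0
position: [0.4657, -0.1834, 0.0626]
ee_rot: [0.706, -0.037, 0.706, 0.037]
contact_force: [-0.6, -0.1, 1.5]
width: 0.0474
```

```bash
python3 -m crank '{"grip":[0.5,0.5,0.5],"slide":[[0,0,-0.05],[0,0,-0.1],[0,0,-0.1]],"roll":[0,0,0]}' 30
```

```text
clock: 13.3
position: [0.4657, -0.1835, 0.0615]
ee_rot: [0.706, -0.037, 0.706, 0.037]
contact_force: [-0.7, 0.6, 2.5]
width: 0.0472
```

The spring contact was met at about TCP z = 63 mm, so home should be near 59 mm. I continue in 1 mm and then 0.5 mm steps.

```bash
python3 -m crank '{"grip":[0.5,0.5,0.5],"slide":[[0,0,-0.05],[0,0,-0.1],[0,0,-0.1]],"roll":[0,0,0]}' 30
```

```text
clock: 13.6
position: [0.4657, -0.1835, 0.0604]
ee_rot: [0.706, -0.037, 0.706, 0.037]
contact_force: [-0.9, 1.0, 4.2]
width: 0.0476
```

```bash
python3 -m crank '{"grip":[0.5,0.5,0.5],"slide":[[0,0,-0.03],[0,0,-0.05],[0,0,-0.05]],"roll":[0,0,0]}' 30
```

```text
clock: 13.9
position: [0.4657, -0.1834, 0.06]
ee_rot: [0.706, -0.037, 0.706, 0.037]
contact_force: [-1.1, 0.3, 4.5]
width: 0.0474
```

```bash
python3 -m crank '{"grip":[0.5,0.5,0.5],"slide":[[0,0,-0.03],[0,0,-0.05],[0,0,-0.05]],"roll":[0,0,0]}' 30
```

```text
clock: 14.2
position: [0.4657, -0.1834, 0.0599]
ee_rot: [0.706, -0.037, 0.706, 0.037]
contact_force: [-1.3, 0.9, 6.6]
width: 0.0474
```

```bash
python3 -m crank '{"grip":[0.5,0.5,0.5],"slide":[[0,0,-0.03],[0,0,-0.05],[0,0,-0.05]],"roll":[0,0,0]}' 30
```

```text
clock: 14.5
position: [0.4657, -0.1835, 0.0598]
ee_rot: [0.706, -0.037, 0.706, 0.036]
contact_force: [-2.2, 1.9, 10.1]
width: 0.0472
```

Solid stop: force is rising with no travel, so it is home. I open in steps and lower slightly to follow the pads' back-swing.

```bash
python3 -m crank '{"grip":[0.57,0.58,0.59,0.6,0.6],"slide":[[0,0,0],[0,0,-0.03],[0,0,-0.05],[0,0,-0.08],[0,0,-0.08]],"roll":[0,0,0,0,0]}' 20
```

```text
clock: 15.0
position: [0.4658, -0.1837, 0.0587]
ee_rot: [0.706, -0.037, 0.706, 0.036]
contact_force: [-2.9, -0.4, 8.5]
width: 0.0512
```

```bash
python3 -m crank '{"grip":[0.61,0.62,0.63,0.64,0.64],"slide":[[0,0,-0.02],[0,0,-0.05],[0,0,-0.08],[0,0,-0.1],[0,0,-0.1]],"roll":[0,0,0,0,0]}' 20
```

```text
clock: 15.5
position: [0.4659, -0.1838, 0.0577]
ee_rot: [0.706, -0.037, 0.706, 0.036]
contact_force: [-0.7, 0.5, 8.3]
width: 0.0545
```

```bash
python3 -m crank '{"grip":[0.65,0.66,0.67,0.68,0.69,0.69],"slide":[[0,0,-0.02],[0,0,-0.05],[0,0,-0.08],[0,0,-0.1],[0,0,-0.12],[0,0,-0.12]],"roll":[0,0,0,0,0,0]}' 20
```

```text
clock: 16.1
position: [0.466, -0.1837, 0.0562]
ee_rot: [0.706, -0.037, 0.706, 0.036]
contact_force: [-0.1, 0.8, 6.4]
width: 0.0589
```

```bash
python3 -m crank '{"grip":[0.7,0.71,0.72,0.74,0.76,0.8,0.8],"slide":[[0,0,-0.02],[0,0,-0.04],[0,0,-0.06],[0,0,-0.06],[0,0,-0.06],[0,0,-0.06],[0,0,-0.06]],"roll":[0,0,0,0,0,0,0]}' 20
```

```text
clock: 16.8
position: [0.4654, -0.1833, 0.055]
ee_rot: [0.706, -0.036, 0.706, 0.037]
contact_force: [-0.2, 0.1, -0.5]
width: 0.0684
```

Released with no residual force. I open fully, rise and look.

```bash
python3 -m crank '{"grip":[1,1,1,1,1,1,1,1,1,1,1,1],"slide":[[0,0,0],[0,0,0.5],[0,0,1.5],[0,0,3],[0,0,5],[0,0,8],[0,0,12],[-2,3,14],[-5,6,15],[-8,10,15],[-10,14,15],[-10,14,15]],"roll":[0,0,0,0,0,0,0,0,0,0,0,0]}' 20
python3 - <<'E'
from h import *
from rig import manip
o=[]
for n in("top","scene"):
    d=manip.get_image(n);np.savez(f"pics/{n}3.npz",**d);u,v=proj(d,[.466,-.183,.06]).astype(int);print(n,u,v)
    o.append(cv2.resize(d["frame"][v-40:v+40,u-40:u+40],(400,400),interpolation=2))
    if n=="top":
        w=(d["frame"].min(2)>170).astype(np.uint8)
        print(rect(d,w,(u-40,v-40,u+40,v+40),.052)[0])
        m=cv2.absdiff(d["frame"],load("pics/top0.npz")["frame"]).max(2)
        cv2.imwrite("pics/diff.png",m)
cv2.imwrite("pics/c4.png",np.hstack(o)[:,:,::-1])
tool(manip.get_state())
E
```

```text
clock: 18.0
position: [0.3617, -0.0394, 0.206]
ee_rot: [0.706, -0.037, 0.706, 0.039]
contact_force: [-0.2, -1.2, 0.7]
width: 0.0853
top 342 241
((465.3948974609375, -183.51441955566406), (69.14801025390625, 95.33918762207031), 5.930314064025879)
scene 263 156
t 18.1 pos mm [365.7 -43.1 206.4] jaw yaw 96.05 down [ 0.003 -0.001 -1.   ] q6 -1.983 F [0.45 0.57 0.4 ] w 85.1
```

View pics/c4.png

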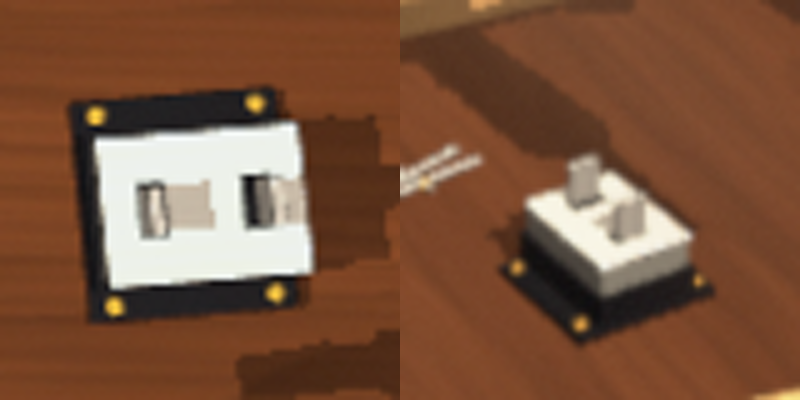

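The cover sits level and centred at (465.4, −183.5) mm, turned 5.93°, with both tabs upright and apart. I let the arm settle and hand in.

```bash
python3 -m crank '{"grip":[1,1,1,1],"slide":[[0,0,0],[0,0,0],[0,0,0],[0,0,0]],"roll":[0,0,0,0]}'; python3 -c "
from rig import manip
print(manip.sign_off())"
```

```text
clock: 18.5
position: [0.366, -0.0441, 0.2051]
ee_rot: [0.706, -0.036, 0.706, 0.036]
contact_force: [-0.4, 0.4, 0.6]
width: 0.0849
the job is handed in; nothing more can be done
None
```

The cover is off the empty pack and fitted on the loaded one, and I handed the job in at 18.5 s. Handing in gives no verdict.

**Removal:** I pressed the tabs in steps, giving way upward, until the fingers stopped at about 48 mm. The cover then lifted off freely, with at most about 4 N at the wrist.

**Fitting:** I felt the spring contact at TCP z ≈ 63 mm and a solid home stop at ≈ 60 mm, which puts the rim about 47–48 mm above the bench. The last press reached 10 N, and I opened the fingers in steps until no force was left.

**Last checks:** The top view puts the cover at (465.4, −183.5) mm, turned 5.93°. The pack was measured at (465.7, −183) mm and 5.95°, so they match within about 1 mm. In the picture the cover looks level, with both tabs upright. The arm is clear of everything.

**Not measured directly:**
- **Latch:** I did not tug the cover. That it is latched rests on the solid stop felt and on the pads leaving the tabs at about 60 mm.
- **Bystanders:** I saw no contact with them, but I did not compare their positions before and after.
- **Contact depth:** The travel from spring contact to home felt like about 3.3 mm instead of 4 mm, which is within the force noise and step size.

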